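# Put the bench chisels back in the rack in order of width

### The job

Put the five bench chisels in order of blade width in the five-slot rack, so that from the widest one, which already lies in its end slot and must stay there, each next slot holds the next narrower chisel down to the narrowest in the far end slot. One of them was laid in that far end slot by mistake and has to move over to its own slot; the other three lie on the bench. Lay each one level in its slot like the widest: handle on the handle rail, blade on the other rail, and let go.

Things in the scene. Friction and masses are not known exactly. Their poses are not given: they have to be found in the camera images.
- rack: wooden chisel rack fixed to the bench, 250 x 312 mm: 10 mm base, two notched rails. Origin under mid rear rail (for blades), +x handle to blade, z up. Rear rail x = 0, front rail (for handles) x = -175. Slot centres y = 0, +-60, +-120, floors 20 mm up, 38 mm wide in front, 46 rear; round-topped dividers to 41 mm. A seated chisel: origin at x -75, slot y, z 20, its x along the rack's.
- chisel_36: bench chisel, blade 36 mm wide (the widest), 242 mm long; in one end slot (y +120 or -120), where it stays. Origin mid-length on the underside; +x to the cutting edge, z up. Round beech handle x -121 to -25: 27 mm at its thickest, 26 high, slimming to an 18 mm neck (x -25 to 20, top at 17); flat blade. Balances near x = -50: grip across there, middle about 11 mm up.
- chisel_28: bench chisel, blade 28 mm wide (second widest), 250 mm long; loose on the bench. Origin mid-length on the underside; +x to the cutting edge, z up. Round beech handle x -125 to -25: 27 mm at its thickest, 26 high, slimming to an 18 mm neck (x -25 to 20, top at 17); flat blade. Balances near x = -50: grip across there, middle about 11 mm up.
- chisel_20: bench chisel, blade 20 mm wide (the middle one), 254 mm long; loose on the bench. Origin mid-length on the underside; +x to the cutting edge, z up. Round beech handle x -127 to -25: 27 mm at its thickest, 26 high, slimming to an 18 mm neck (x -25 to 20, top at 17); flat blade. Balances near x = -50: grip across there, middle about 11 mm up.
- chisel_12: bench chisel, blade 12 mm wide (second narrowest), 246 mm long; laid in the other end slot, by mistake. Origin mid-length on the underside; +x to the cutting edge, z up. Round beech handle x -123 to -25: 27 mm at its thickest, 26 high, slimming to an 18 mm neck (x -25 to 20, top at 17); flat blade. Balances near x = -50: grip across there, middle about 11 mm up.
- chisel_6: bench chisel, blade 6 mm wide (the narrowest), 238 mm long; loose on the bench. Origin mid-length on the underside; +x to the cutting edge, z up. Round beech handle x -119 to -25: 27 mm at its thickest, 26 high, slimming to an 18 mm neck (x -25 to 20, top at 17); flat blade. Balances near x = -50: grip across there, middle about 11 mm up.

How it is judged:
By the outcome, as a careful person would: the job done as asked, in the order asked, and still so for the second after the job is handed in, with the robot touching nothing.
It also fails if it takes over 112 s, if anything falls off the work surface, if the arm or the gripper's body presses on something with over 40 N, if the wrist force passes 120 N, or if a joint passes its speed limit or range.

### The arm

A 6-joint arm with a two-finger parallel gripper is mounted at the origin on a cart in front of the work surface, level with it; the furniture and walls round the work are solid. World frame = base frame: x ahead of the robot, y to its left, z up, the work surface at z = 0. Lengths are in m, angles in rad, forces in N, time in s.
With the tool pointing down it reaches from about 0.25 to 0.725 m from the base axis. Payload 4 kg.
Tool frame: the origin (TCP) lies midway between the tips of the shut fingers; the grasp point (between the pads) lies grip_point_offset behind it (grip_point_offset is the distance from the TCP to the grasp point, in m); z points along the fingers, y is the line along which they close (so a half turn about z gives the same grasp; the last joint's range is limited). The gripper opens to 85 mm and grips with 20 to 120 N. Pads are 22 mm wide; open, the fingers measure 114 mm over their backs; the gripper's body (76 mm by 85 mm) begins 54 mm behind the grasp point. The pads swing forward as they close: fully open they stand 13 mm farther back than shut.
Start: joints at [1.347, 0.241, 0.005, 1.335, 0, 1.571], TCP at [0.111, 0.488, 0.231] pointing down, gripper open.
Joint ranges: [-2.72, 2.72], [-1.05, 1.87], [-1.09, 1.28], [-1.99, 2.15], [-1.42, 1.44], [-3.14, 3.14]. Speed limits (rad/s): [2.79, 2.79, 3.14, 3.14, 3.14, 3.14].

### API

Orientations are given as a unit quaternion [x, y, z, w].
In Python, from workcell import * gives the robot as it stands. The module is installed in compiled form; this text tells all that it offers.
- The arm moves only by the tool arm_command, never from a script. Its arguments are lists of equal length, an entry for each row: "slide": the shift along the tool's x, y, z in cm, a list of three; "spin": the turn about the tool's z in degrees. A call has exactly 5 rows; each row is the pose to reach, as a shift and turn from the pose commanded when the call began, along the tool's axes at that moment; what a row does not reach only later rows make up. A row lasts 1/8 s, in which the tool goes at most 62.5 mm and 10.7 degrees, less where a joint would pass 70% of its speed; a pose out of reach is approached as far as the arm can. A call with a gripper value outside its range is refused whole. "jaw" is the finger opening in cm, from 0 to 8.54, set as the call begins (left out, the last holds). The fingers move at their own pace and stop on an object; the grip force is fixed at half the most. Time passes only in rows, so rows that repeat a pose let the fingers close, or fill a call up. It gives the time, the measured TCP pose, the force, the opening and the grip force at its end, in the units of the state.
- get_obs(): the state, without advancing time (a new reading comes with each control period).
- camera(name): name is "side" or "top" or "wrist"; returns a dict with "pixels" (400x640x3 uint8, red, green, blue), "range_z" (400x640 float32, m along the optical axis (not along the pixel's ray), 0 where there is no reading), "intrinsics" (3x3 intrinsics, pixels), "rvec" (rotation vector, rad) and "tvec" (3), from world to camera coordinates, as OpenCV has them. Camera axes: x right, y down, z forward; pixel columns grow to the right and rows downward; lengths in m; the calibration is good to about 2 mm. The wrist camera is an equidistant fisheye: a pixel r from the principal point sees the ray r / f radians off the axis. A picture is of the moment at which its call begins.
- job_done(): hands the job in; it is judged then, once.
Trained networks look in a picture, given as the dict that the camera call returned (one of the last four; its "shot" number tells which), for a name from the list of things; names that differ only in an ending like _2 or _b are one class to them, and where a whole thing is asked for, a point or a joint stands for the part that bears it (a point fixed in the world has none). Each returns a list of dicts, best first, with "confidence" (0 to 1); they miss things now and then, are a little off and sometimes report something else, mostly with a low value. They report only what shows in the picture. A call takes as long as a camera call.
- recognise(picture, thing): "centre" ([column, row] in pixels, amid what is visible of it).
- landmark_of(picture, thing): "centre" ([column, row] in pixels: a listed point, or the origin of a listed thing).
The state is a dict: "clock": time; "joint_pos": joint angles; "joint_vel": joint speeds; "tau": joint torques, N m; "eef_pos": TCP position; "tool_rot": TCP orientation; "ft_force": force on the tool from outside, world axes, zero at the start; "ft_torque": the same for the moment, N m; "grip_width": finger opening in m; "grasp_force": force on a finger pad.
Only numpy, scipy, OpenCV 4.12 (cv2) and the standard library are available. Lean on these libraries where they do the work, as an engineer would, in place of code of your own. Each camera call takes 0.05 s, during which the arm holds its last target. There are 200 camera calls.

## Working session

There is one attempt and no reset: what is moved stays moved. The work goes in short steps, Python scripts to look and compute and a tool call to move; the robot and the scene stay as the last step left them, time stands still between calls to the robot, and variables do not carry over. Pictures are saved under pics/ and viewed, at most 14 in all, crops included, and the job is handed in when it is done.

Besides the shell and the picture viewer there is one more tool, called after "Emit:" in YAML: its name, and indented under it one key for each argument. arm_command: Moves the arm, as the interface text tells. Its arguments: {"type":"object","properties":{"slide":{"type":"array","items":{"type":"array","items":{"type":"number"}}},"spin":{"type":"array","items":{"type":"number"}},"jaw":{"type":"number"}},"required":["slide","spin"]}

```bash
mkdir -p pics
cat > h.py <<'E'
from workcell import *
import numpy as np, cv2
from scipy.spatial.transform import Rotation as R
def cw(p,uv):
    """world points from pixel(s) of a pinhole picture using depth"""
    K=p["intrinsics"]; M=cv2.Rodrigues(np.array(p["rvec"],float))[0]; t=np.array(p["tvec"],float).ravel()
    out=[]
    for u,v in np.atleast_2d(uv):
        w=p["range_z"][max(0,int(v)-1):int(v)+2,max(0,int(u)-1):int(u)+2]; w=w[w>0]
        z=np.median(w) if w.size else np.nan
        c=np.array([(u-K[0,2])/K[0,0]*z,(v-K[1,2])/K[1,1]*z,z])
        out.append(M.T@(c-t))
    return np.array(out)
def cloud(p):
    K=p["intrinsics"]; M=cv2.Rodrigues(np.array(p["rvec"],float))[0]; t=np.array(p["tvec"],float).ravel()
    v,u=np.mgrid[0:400,0:640]; z=p["range_z"]
    c=np.stack([(u-K[0,2])/K[0,0]*z,(v-K[1,2])/K[1,1]*z,z],-1)
    w=(c-t)@M; w[z<=0]=np.nan
    return w
def save(p,n): cv2.imwrite(f"pics/{n}.png",cv2.cvtColor(p["pixels"],cv2.COLOR_RGB2BGR))
E
python3 - <<'E'
from h import *
np.set_printoptions(precision=4,suppress=True)
o=get_obs(); print({k:np.round(v,3) if not isinstance(v,str) else v for k,v in o.items()})
try: print(grip_point_offset)
except Exception as e: print(e)
for n in ["top","side"]:
    p=camera(n); save(p,n+"0"); print(n,p["intrinsics"].tolist(),(-cv2.Rodrigues(p["rvec"])[0].T@p["tvec"].ravel()))
    for th in ["rack","chisel_36","chisel_28","chisel_20","chisel_12","chisel_6"]:
        for f in (recognise,landmark_of):
            for d in f(p,th)[:3]:
                print(th,f.__name__,np.round(d["centre"],1),round(d["confidence"],2),cw(p,d["centre"])[0])
    np.save(n+"0.npy",cloud(p))
E
```

```text
{'clock': np.float64(0.0), 'joint_pos': array([1.347, 0.241, 0.004, 1.335, 0.   , 1.571]), 'joint_vel': array([ 0.   , -0.   ,  0.002,  0.   ,  0.001,  0.001]), 'tau': array([  0.   , -37.232,  25.241,   0.017,  -0.   ,   0.   ]), 'eef_pos': array([0.111, 0.487, 0.23 ]), 'tool_rot': array([ 0.112,  0.994, -0.001, -0.   ]), 'ft_force': array([ 0.567,  0.114, -0.461]), 'ft_torque': array([ 0.041, -0.059,  0.01 ]), 'grasp_force': np.float64(0.0), 'grip_width': np.float64(0.085)}
0.0187
top [[452.0335457747047, 0.0, 315.29849909959614], [0.0, 452.0335457747047, 206.65521048657428], [0.0, 0.0, 1.0]] [ 0.3837 -0.0058  1.479 ]
rack call [246.8 206.8] 0.76 [0.5492 0.2134 0.0089]
rack call [246.  188.7] 0.92 [0.6075 0.217  0.019 ]
chisel_36 call [435.1 220. ] 0.92 [ 0.5213 -0.4027  0.0104]
chisel_36 call [349.8 245.4] 0.78 [ 0.4315 -0.1249  0.0168]
chisel_36 call [388.6 233. ] 0.7 [ 0.4745 -0.2496  0.0191]
chisel_36 call [390.1 226.3] 0.79 [ 0.497  -0.2558  0.0106]
chisel_36 call [434.  231.3] 0.71 [ 0.4848 -0.4008  0.0033]
chisel_36 call [216.1 218.9] 0.68 [0.5071 0.3118 0.0083]
chisel_28 ca
[... 2623 characters left out ...]
0.3259 0.0061]
chisel_12 call [294.5 191. ] 0.82 [0.5131 0.0693 0.0368]
chisel_12 call [285.5 256.4] 0.81 [ 0.4301 -0.1293  0.0094]
chisel_12 call [269.2 146. ] 0.8 [0.5033 0.3158 0.0312]
chisel_12 call [310.5 186.7] 0.85 [0.564  0.0824 0.0293]
chisel_12 call [331.6 291.7] 0.65 [ 0.4996 -0.2606  0.0079]
chisel_12 call [274.6 149.9] 0.6 [0.5223 0.3259 0.0061]
chisel_6 call [294.5 191. ] 0.82 [0.5131 0.0693 0.0368]
chisel_6 call [285.5 256.4] 0.81 [ 0.4301 -0.1293  0.0094]
chisel_6 call [269.2 146. ] 0.8 [0.5033 0.3158 0.0312]
chisel_6 call [310.5 186.7] 0.85 [0.564  0.0824 0.0293]
chisel_6 call [331.6 291.7] 0.65 [ 0.4996 -0.2606  0.0079]
chisel_6 call [274.6 149.9] 0.6 [0.5223 0.3259 0.0061]
```

View pics/top0.png

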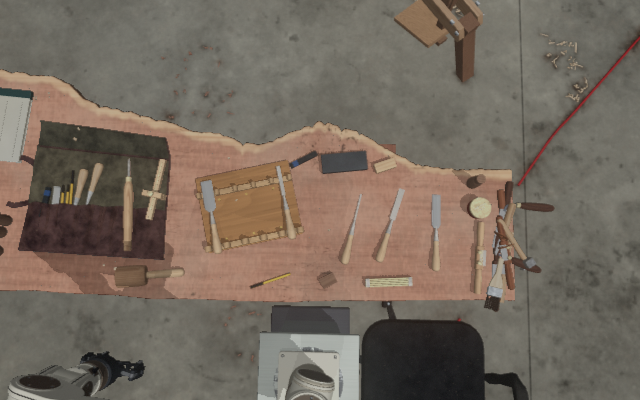

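View pics/side0.png

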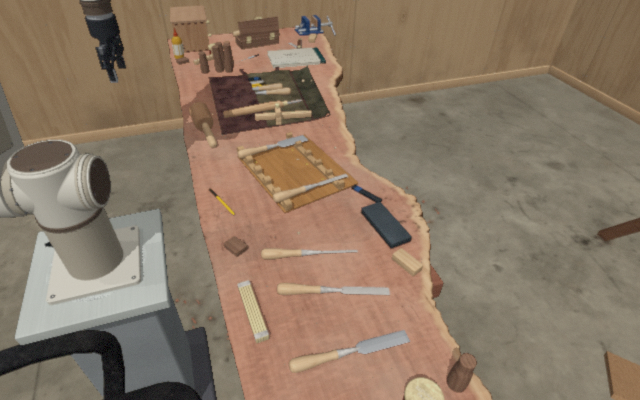

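Run:
```python
import cv2
a=cv2.imread("pics/top0.png")
c=a[130:310,180:460]
cv2.imwrite("pics/crop0.png",cv2.resize(c,(800,514),interpolation=cv2.INTER_CUBIC))
```

```text
(no output)
```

View pics/crop0.png

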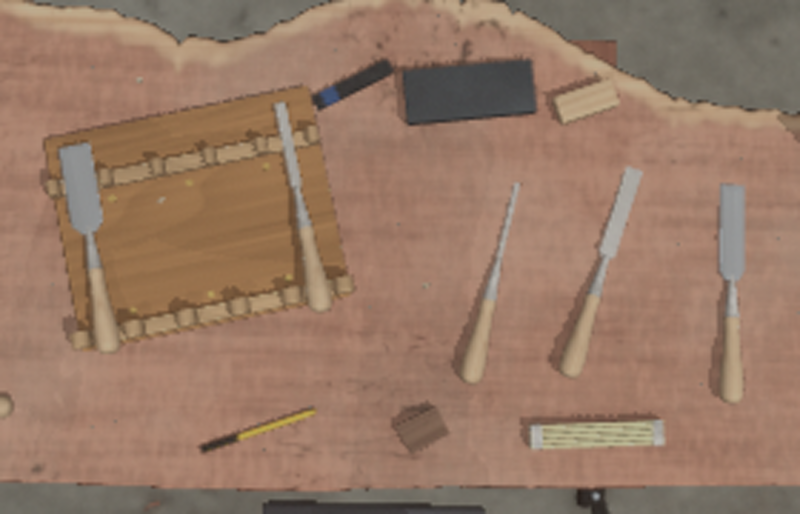

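The top view shows chisel 36 in the left (+y) slot, about px (210,215), and chisel 12 in the right slot, about (287,200). Loose on the bench, left to right, are 6 (352,228), 20 (390,225) and 28 (436,232). All handles point toward the robot.

Run:
```python
from h import *
np.set_printoptions(precision=4,suppress=True)
w=np.load("top0.npy"); img=cv2.cvtColor(cv2.imread("pics/top0.png"),cv2.COLOR_BGR2RGB)
x,y,z=w[...,0],w[...,1],w[...,2]
m=(x>.3)&(x<.66)&(y>-.5)&(y<.5)&(abs(z)<.02); print("table z",np.median(z[m]))
def crop(cx,cy): return np.array([180+cx/2.857,130+cy/2.857])
ends={"36":((106,350),(75,147)),"12":((320,309),(280,103)),"6":((470,381),(517,184)),"20":((570,374),(634,170)),"28":((732,402),(733,185))}
L={"36":242,"28":250,"20":254,"12":246,"6":238}
for k,(a,b) in ends.items():
    A=cw(p:={"intrinsics":np.array([[452.0335,0,315.2985],[0,452.0335,206.655],[0,0,1]]),"rvec":np.zeros(3),"tvec":np.zeros(3),"range_z":np.zeros((400,640))},[[0,0]]) if 0 else None
    pa,pb=crop(*a),crop(*b)
    wa,wb=w[int(round(pa[1]))-2,int(round(pa[0]))],w[int(round(pb[1]))+2,int(round(pb[0]))]
    d=(wb-wa)[:2]; d/=np.hypot(*d)
    rel=w[...,:2]-wa[:2]; s=rel@d; t=rel@np.array([-d[1],d[0]])
    zo=0.02 if k in("36","12") else 0
    m=(abs(t)<.022)&(s>-.02)&(s<.27)&(z>zo+.011)&(z<zo+.035)&(s<.13)
    P=w[m][:,:2]
    # refine: centreline of handle + neck
    c=P.mean(0); 
    q=cv2.fitLine(P.astype(np.float32),cv2.DIST_L2,0,.01,.01).ravel(); dd=q[:2]*np.sign(q[0]); c=q[2:]
    sh=(P-c)@dd
    # blade lateral check
    nb=np.array([-dd[1],dd[0]])
    tip=wb[:2]-c
    print(k,"n",m.sum(),"ends",wa,wb,"len",np.linalg.norm((wb-wa)[:2]),"yaw ends",np.degrees(np.arctan2(d[1],d[0])),"handle yaw",np.degrees(np.arctan2(dd[1],dd[0])),"butt",c+dd*sh.min(),"c",c,"tip lat",tip@nb)
    mid=(wa+wb)[:2]/2; g=mid-.05*d; print("   origin",mid,"grasp",g, "butt-based origin",wa[:2]+d*L[k]/2000)
# rack
m=(z>.0065)&(z<.05)&(x>.42)&(x<.78)&(y>.04)&(y<.42)
n,lab,st,_=cv2.connectedComponentsWithStats(m.astype(np.uint8)); i=1+np.argmax(st[1:,4]); m=lab==i
m=cv2.morphologyEx(m.astype(np.uint8),cv2.MORPH_OPEN,np.ones((7,7)))>0
P=w[m][:,:2].astype(np.float32)*1000
r=cv2.minAreaRect(P); print("rack",r, cv2.boxPoints(r).tolist())
# dividers (z .034-.045), not chisels
m2=m&(z>.033)&(z<.046)
n,lab,st,ce=cv2.connectedComponentsWithStats(m2.astype(np.uint8))
for i in range(1,n):
    if st[i,4]>2: print("div",w[lab==i].mean(0),st[i,4])
```

```text
table z 0.0013555725096878433
36 n 231 ends [0.4025 0.2944 0.0521] [0.6222 0.3472 0.0233] len 0.22600719836398842 yaw ends 13.51065485606383 handle yaw 13.921111 butt [0.3965 0.2923] c [0.4426 0.3037] tip lat -0.0009207093524789115
   origin [0.5124 0.3208] grasp [0.4637 0.3092] butt-based origin [0.5201 0.3227]
12 n 219 ends [0.4556 0.0609 0.0473] [0.6786 0.1149 0.0203] len 0.2294195692604931 yaw ends 13.607423568775928 handle yaw 13.28194 butt [0.4477 0.0596] c [0.4939 0.0705] tip lat 0.0007712048247807158
   origin [0.5671 0.0879] grasp [0.5185 0.0761] butt-based origin [0.5752 0.0898]
6 n 229 ends [ 0.3812 -0.1099  0.0225] [ 0.5953 -0.1604  0.0032] len 0.2199805184333743 yaw ends -13.281354385921816 handle yaw -13.349106 butt [ 0.3741 -0.106 ] c [ 0.4256 -0.1183] tip lat -0.001873236007322407
   origin [ 0.4882 -0.1352] grasp [ 0.4396 -0.1237] butt-based origin [ 0.497  -0.1372]
20 n 228 ends [ 0.3903 -0.2207  0.0308] [ 0.6126 -0.2965 -0.0006] len 0.23494824883437468 yaw ends -18.819467440585488 handle yaw -18.292019 butt [ 0.3827 -0.2163] c [ 0.433  -0.2329] tip lat -0.003976650
[... 239 characters left out ...]
 butt [ 0.3592 -0.3989] c [ 0.4112 -0.4015] tip lat 0.0009816707967801683
   origin [ 0.4803 -0.4052] grasp [ 0.4303 -0.4031] butt-based origin [ 0.4879 -0.4055]
rack ((541.518310546875, 218.61630249023438), (212.53163146972656, 302.4361572265625), 5.3211164474487305) [[421.68682861328125, 359.3279113769531], [449.73406982421875, 58.19504928588867], [661.3497924804688, 77.90469360351562], [633.3025512695312, 379.0375671386719]]
div [0.6348 0.1337 0.0365] 12
div [0.6217 0.1927 0.0364] 16
div [0.6071 0.2514 0.0363] 17
div [0.5929 0.3093 0.0372] 16
div [0.5778 0.3646 0.037 ] 9
div [0.5117 0.0753 0.0387] 97
div [0.4494 0.3053 0.0394] 64
div [0.4654 0.0957 0.0397] 25
div [0.4511 0.15   0.0387] 28
```

```bash
cat > plan.py <<'E'
"""plan.py "x,y,z,yaw" ... : per waypoint the slide (cm) and spin (deg) of a call, chained from the measured pose"""
from h import *
import sys
o=get_obs(); p=np.array(o["eef_pos"]); A=R.from_quat(o["tool_rot"]).as_matrix()
yaw=lambda A: np.degrees(np.arctan2(-A[1,0],-A[0,0]))
print("t %.2f pose %s yaw %.1f width %.4f F %s grip %.1f"%(o["clock"],np.round(p,4),yaw(A),o["grip_width"],np.round(o["ft_force"],1),o["grasp_force"]))
for a in sys.argv[1:]:
    t=np.array(list(map(float,a.split(","))))
    s=np.round(A.T@(t[:3]-p)*100,1); sp=np.round(-(t[3]-yaw(A)))
    print(a,"->",s.tolist(),sp,"dist",round(float(np.linalg.norm(s)),1))
    p=p+A@s/100; A=A@R.from_euler("z",sp,degrees=True).as_matrix()
E
python3 plan.py .315,.282,.19,0.5 .5187,.0768,.13,13.6 .5187,.0768,.024,13.6
```

```text
t 1.30 pose [0.111  0.4875 0.2313] yaw -12.8 width 0.0853 F [-1.  -0.  -0.6] grip 0.0
.315,.282,.19,0.5 -> [-24.5, -15.5, 4.1] -13.0 dist 29.3
.5187,.0768,.13,13.6 -> [-20.3, -20.6, 6.0] -13.0 dist 29.5
.5187,.0768,.024,13.6 -> [0.0, 0.0, 10.6] -0.0 dist 10.6
```

Emit:
arm_command:
  slide:
    - [-5,-3.1,0.8]
    - [-10,-6.2,1.6]
    - [-15,-9.3,2.5]
    - [-20,-12.4,3.3]
    - [-24.5,-15.5,4.1]
  spin: [-3,-6,-9,-12,-13]
  jaw: 5

```text
clock: 1.92
eef_pos: [0.3168, 0.2807, 0.1903]
tool_rot: [-0.002, 1.0, 0.0, 0.0]
ft_force: [0.3, 0.4, -0.1]
grip_width: 0.0496
grasp_force: 0.0
```

Emit:
arm_command:
  slide:
    - [-4,-4.1,1.2]
    - [-8.1,-8.2,2.4]
    - [-12.2,-12.4,3.6]
    - [-16.2,-16.5,4.8]
    - [-20.3,-20.6,6]
  spin: [-3,-6,-9,-12,-13]

```text
clock: 2.55
eef_pos: [0.5204, 0.0751, 0.1301]
tool_rot: [-0.115, 0.993, 0.0, 0.0]
ft_force: [0.4, 0.4, 0.3]
grip_width: 0.0501
grasp_force: 0.0
```

```bash
python3 plan.py .5187,.0768,.13,13.6 .5187,.0768,.024,13.6
```

```text
t 2.55 pose [0.5204 0.0751 0.1301] yaw 13.2 width 0.0501 F [0.4 0.4 0.3] grip 0.0
.5187,.0768,.13,13.6 -> [0.1, 0.2, 0.0] -0.0 dist 0.2
.5187,.0768,.024,13.6 -> [0.0, 0.0, 10.6] -0.0 dist 10.6
```

Emit:
arm_command:
  slide:
    - [0,0,4]
    - [0,0,8]
    - [0,0,10]
    - [0,0,10.6]
    - [0,0,10.6]
  spin: [0,0,0,0,0]

```text
clock: 3.18
eef_pos: [0.5193, 0.0767, 0.0245]
tool_rot: [-0.115, 0.993, 0.0, 0.0]
ft_force: [-0.3, 0.1, 0.5]
grip_width: 0.0503
grasp_force: 0.0
```

```bash
python3 plan.py .5187,.0768,.024,13.6; python3 -c "
from h import *
save(camera('wrist'),'w1')"
```

```text
t 3.17 pose [0.5193 0.0767 0.0245] yaw 13.2 width 0.0503 F [-0.3  0.1  0.5] grip 0.0
.5187,.0768,.024,13.6 -> [0.1, 0.0, 0.1] -0.0 dist 0.1
```

View pics/w1.png

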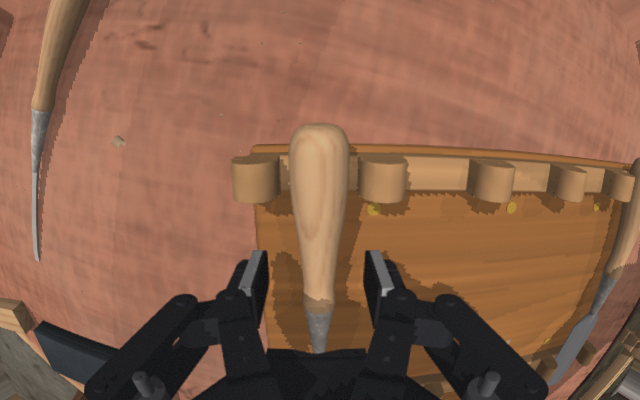

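Between the open jaws (px 255 and 375) the handle neck is centred at about 318, so I can close.

Emit:
arm_command:
  slide:
    - [0,0,0]
    - [0,0,0]
    - [0,0,0]
    - [0,0,0]
    - [0,0,0]
  spin: [0,0,0,0,0]
  jaw: 0

```text
clock: 3.85
eef_pos: [0.52, 0.0769, 0.0257]
tool_rot: [-0.115, 0.993, 0.0, 0.001]
ft_force: [-1.6, 1.1, 5.8]
grip_width: 0.0185
grasp_force: 58.6
```

Emit:
arm_command:
  slide:
    - [0,0,-1]
    - [0,0,-3]
    - [0,0,-5]
    - [0,0,-6]
    - [0,0,-6]
  spin: [0,0,0,0,0]

```text
clock: 4.47
eef_pos: [0.5196, 0.0767, 0.085]
tool_rot: [-0.115, 0.993, 0.0, 0.001]
ft_force: [0.4, 0.4, -1.3]
grip_width: 0.0186
grasp_force: 58.9
```

```bash
python3 plan.py .5072,.1340,.084,13.6; python3 -c "
from h import *
save(camera('side'),'s1')
a=cv2.imread('pics/s1.png')[90:250,190:410]; cv2.imwrite('pics/s1c.png',cv2.resize(a,(770,560),interpolation=cv2.INTER_CUBIC))"
```

```text
t 4.47 pose [0.5196 0.0767 0.085 ] yaw 13.2 width 0.0186 F [ 0.4  0.4 -1.3] grip 58.9
.5072,.1340,.084,13.6 -> [-0.1, 5.9, 0.1] -0.0 dist 5.9
```

View pics/s1c.png

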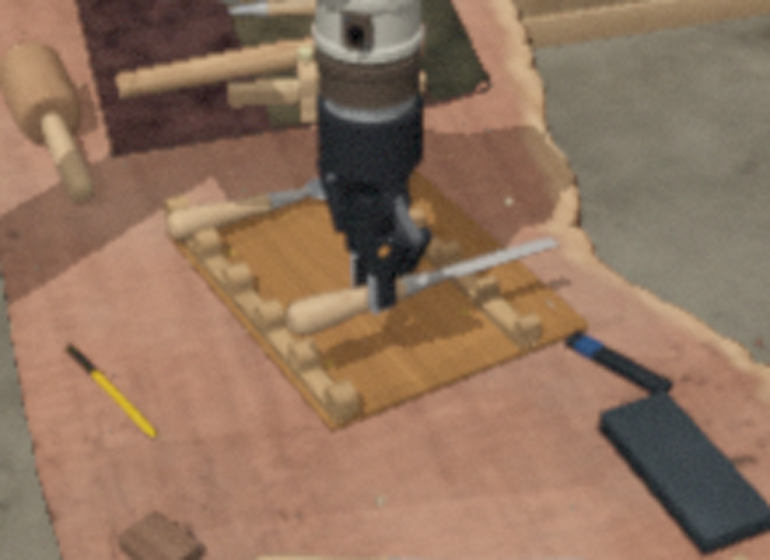

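The side view shows the chisel held roughly level above the rack. Next I'll set it one slot over.

Emit:
arm_command:
  slide:
    - [0,3,0]
    - [0,6,0]
    - [0,6,1]
    - [0,6,2.5]
    - [0,6,4]
  spin: [0,0,0,0,0]

```text
clock: 5.15
eef_pos: [0.5049, 0.1342, 0.0426]
tool_rot: [-0.114, 0.993, -0.0, -0.001]
ft_force: [-0.4, 0.8, -1.8]
grip_width: 0.0184
grasp_force: 58.9
```

Emit:
arm_command:
  slide:
    - [0,0,0.7]
    - [0,0,1.3]
    - [0,0,1.8]
    - [0,0,1.9]
    - [0,0,1.9]
  spin: [0,0,0,0,0]

```text
clock: 5.78
eef_pos: [0.5057, 0.135, 0.0258]
tool_rot: [-0.115, 0.993, -0.0, 0.0]
ft_force: [-0.2, -0.9, 0.7]
grip_width: 0.0186
grasp_force: 59.1
```

```bash
python3 plan.py .5072,.1340,.024,13.6
```

```text
t 5.78 pose [0.5057 0.135  0.0258] yaw 13.2 width 0.0186 F [-0.2 -0.9  0.7] grip 59.1
.5072,.1340,.024,13.6 -> [-0.1, -0.1, 0.2] -0.0 dist 0.2
```

Emit:
arm_command:
  slide:
    - [0,0,0.1]
    - [0,0,0.1]
    - [0,0,0.1]
    - [0,0,0.1]
    - [0,0,0.1]
  spin: [0,0,0,0,0]
  jaw: 4.5

```text
clock: 6.4
eef_pos: [0.5054, 0.1351, 0.0243]
tool_rot: [-0.115, 0.993, 0.0, 0.0]
ft_force: [-0.4, -0.6, 0.4]
grip_width: 0.0452
grasp_force: 0.0
```

Emit:
arm_command:
  slide:
    - [0,0,-2]
    - [0,0,-5]
    - [0,0,-9]
    - [0,0,-11]
    - [0,0,-11]
  spin: [0,0,0,0,0]

```text
clock: 7.02
eef_pos: [0.5068, 0.1355, 0.1361]
tool_rot: [-0.115, 0.993, 0.0, 0.002]
ft_force: [0.5, -0.1, -0.1]
grip_width: 0.045
grasp_force: 0.0
```

```bash
python3 plan.py .4412,-.1219,.12,-13.3 .4412,-.1219,.004,-13.3
```

```text
t 7.03 pose [0.5068 0.1355 0.1361] yaw 13.2 width 0.0450 F [ 0.5 -0.1 -0.1] grip 0.0
.4412,-.1219,.12,-13.3 -> [12.3, -23.6, 1.6] 26.0 dist 26.7
.4412,-.1219,.004,-13.3 -> [0.0, 0.0, 11.6] 0.0 dist 11.6
```

Emit:
arm_command:
  slide:
    - [2.9,-5.5,0.4]
    - [5.8,-11,0.8]
    - [8.7,-16.5,1.2]
    - [11.5,-22,1.5]
    - [12.3,-23.6,1.6]
  spin: [7,14,20,25,26]

```text
clock: 7.65
eef_pos: [0.4371, -0.1254, 0.1166]
tool_rot: [0.115, 0.993, -0.0, -0.002]
ft_force: [1.1, 0.2, -0.2]
grip_width: 0.0451
grasp_force: 0.0
```

Emit:
arm_command:
  slide:
    - [0,0,2]
    - [0,0,4]
    - [0,0,6]
    - [0,0,6]
    - [0,0,6]
  spin: [0,0,0,0,0]

```text
clock: 8.28
eef_pos: [0.4393, -0.1227, 0.0581]
tool_rot: [0.112, 0.994, 0.0, -0.0]
ft_force: [0.9, -0.4, 0.4]
grip_width: 0.0451
grasp_force: 0.0
```

```bash
python3 plan.py .4412,-.1219,.004,-13.3;python3 -c "
from h import *
save(camera('wrist'),'w2')"
```

```text
t 8.28 pose [ 0.4393 -0.1227  0.0581] yaw -12.8 width 0.0451 F [ 0.9 -0.4  0.4] grip 0.0
.4412,-.1219,.004,-13.3 -> [-0.2, 0.1, 5.4] 0.0 dist 5.4
```

View pics/w2.png

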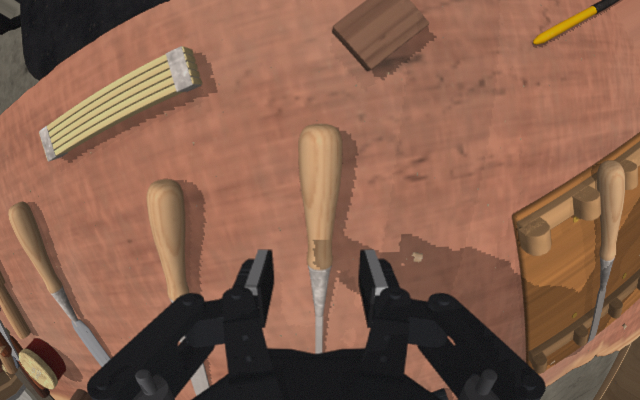

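The narrow chisel_6 sits centred (about px 318) between the jaws.

Emit:
arm_command:
  slide:
    - [-0.1,0.1,2]
    - [-0.2,0.1,4]
    - [-0.2,0.1,5]
    - [-0.2,0.1,5.4]
    - [-0.2,0.1,5.4]
  spin: [0,0,0,0,0]

```text
clock: 8.95
eef_pos: [0.4419, -0.1223, 0.0046]
tool_rot: [0.112, 0.994, -0.0, 0.0]
ft_force: [0.6, -0.3, 0.5]
grip_width: 0.045
grasp_force: 0.0
```

Emit:
arm_command:
  slide:
    - [0,0,0]
    - [0,0,0]
    - [0,0,0]
    - [0,0,0]
    - [0,0,0]
  spin: [0,0,0,0,0]
  jaw: 0

```text
clock: 9.57
eef_pos: [0.4422, -0.1223, 0.0052]
tool_rot: [0.112, 0.994, -0.0, 0.001]
ft_force: [-0.8, 0.8, 6.0]
grip_width: 0.0183
grasp_force: 58.6
```

Emit:
arm_command:
  slide:
    - [0,0,-2]
    - [0,0,-5]
    - [0,0,-9]
    - [0,0,-11]
    - [0,0,-11]
  spin: [0,0,0,0,0]

```text
clock: 10.2
eef_pos: [0.443, -0.1226, 0.1157]
tool_rot: [0.112, 0.994, -0.0, 0.002]
ft_force: [0.4, 0.4, -1.6]
grip_width: 0.019
grasp_force: 59.1
```

```bash
python3 plan.py .5213,.0757,.115,13.6 .5213,.0757,.024,13.6
```

```text
t 10.20 pose [ 0.443  -0.1226  0.1157] yaw -12.8 width 0.0190 F [ 0.4  0.4 -1.6] grip 59.1
.5213,.0757,.115,13.6 -> [-3.2, 21.1, 0.1] -26.0 dist 21.3
.5213,.0757,.024,13.6 -> [0.0, -0.0, 9.1] -0.0 dist 9.1
```

Emit:
arm_command:
  slide:
    - [-0.8,5,0]
    - [-1.6,10,0]
    - [-2.4,15,0]
    - [-3,19,0]
    - [-3.2,21.1,0.1]
  spin: [-7,-14,-20,-25,-26]

```text
clock: 10.82
eef_pos: [0.5193, 0.0781, 0.1116]
tool_rot: [-0.116, 0.993, -0.0, -0.001]
ft_force: [-0.3, -0.6, -1.6]
grip_width: 0.019
grasp_force: 59.1
```

Emit:
arm_command:
  slide:
    - [0,0,1]
    - [0,0,2]
    - [0,0,3]
    - [0,0,3]
    - [0,0,3]
  spin: [0,0,0,0,0]

```text
clock: 11.45
eef_pos: [0.5197, 0.0759, 0.0835]
tool_rot: [-0.114, 0.993, -0.0, 0.0]
ft_force: [-0.0, 0.5, -1.7]
grip_width: 0.0185
grasp_force: 59.1
```

```bash
python3 plan.py .5213,.0757,.025,13.6;python3 -c "
from h import *
save(camera('wrist'),'w3')"
```

```text
t 11.45 pose [0.5197 0.0759 0.0835] yaw 13.1 width 0.0185 F [-0.   0.5 -1.7] grip 59.1
.5213,.0757,.025,13.6 -> [-0.1, -0.1, 5.8] -0.0 dist 5.8
```

View pics/w3.png

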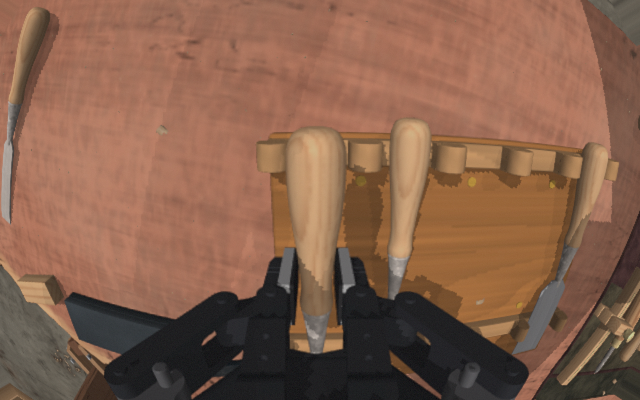

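Chisel 12 sits in its new slot (handle at about px (408,180)). Chisel 6 is lined up over the end slot, between the dividers at about 270 and 365.

Emit:
arm_command:
  slide:
    - [-0.1,0,2]
    - [-0.1,0,4]
    - [-0.1,0,5]
    - [-0.1,0,5.6]
    - [-0.1,0,5.9]
  spin: [0,0,0,0,0]

```text
clock: 12.12
eef_pos: [0.521, 0.0767, 0.0247]
tool_rot: [-0.115, 0.993, 0.0, 0.0]
ft_force: [-4.7, -1.7, 15.9]
grip_width: 0.0184
grasp_force: 60.9
```

Emit:
arm_command:
  slide:
    - [0,0,0]
    - [0,0,0]
    - [0,0,0]
    - [0,0,0]
    - [0,0,0]
  spin: [0,0,0,0,0]
  jaw: 4.5

```text
clock: 12.75
eef_pos: [0.5207, 0.0767, 0.0244]
tool_rot: [-0.115, 0.993, 0.0, 0.0]
ft_force: [-0.3, -0.7, -1.1]
grip_width: 0.0454
grasp_force: 0.0
```

Emit:
arm_command:
  slide:
    - [0,0,-2]
    - [0,0,-5]
    - [0,0,-9]
    - [0,0,-10]
    - [0,0,-10]
  spin: [0,0,0,0,0]

```text
clock: 13.38
eef_pos: [0.521, 0.0767, 0.1247]
tool_rot: [-0.115, 0.993, 0.0, 0.001]
ft_force: [-0.3, 0.1, -0.2]
grip_width: 0.0452
grasp_force: 0.0
```

```bash
python3 plan.py .49,-.08,.12,-2 .4557,-.2407,.12,-18.4 .4557,-.2407,.064,-18.4
```

```text
t 13.38 pose [0.521  0.0767 0.1247] yaw 13.2 width 0.0452 F [-0.3  0.1 -0.2] grip 0.0
.49,-.08,.12,-2 -> [6.6, -14.6, 0.5] 15.0 dist 16.0
.4557,-.2407,.12,-18.4 -> [2.9, -16.1, -0.0] 17.0 dist 16.4
.4557,-.2407,.064,-18.4 -> [0.0, -0.0, 5.6] -0.0 dist 5.6
```

Emit:
arm_command:
  slide:
    - [2,-4,0.1]
    - [3.5,-8,0.3]
    - [5,-11,0.5]
    - [6,-13.5,0.5]
    - [6.6,-14.6,0.5]
  spin: [4,8,11,14,15]

```text
clock: 14.0
eef_pos: [0.4882, -0.0816, 0.1176]
tool_rot: [0.017, 1.0, 0.0, -0.002]
ft_force: [-0.1, 0.4, -0.0]
grip_width: 0.0452
grasp_force: 0.0
```

Emit:
arm_command:
  slide:
    - [0.8,-4,0]
    - [1.5,-8,0]
    - [2.2,-12,0]
    - [2.9,-16.1,0]
    - [2.9,-16.1,0]
  spin: [5,10,15,17,17]

```text
clock: 14.62
eef_pos: [0.4548, -0.2422, 0.1183]
tool_rot: [0.165, 0.986, 0.0, -0.001]
ft_force: [-0.9, 0.3, -0.6]
grip_width: 0.0453
grasp_force: 0.0
```

Emit:
arm_command:
  slide:
    - [0,0,2]
    - [0,0,4]
    - [0,0,5.6]
    - [0,0,5.6]
    - [0,0,5.6]
  spin: [0,0,0,0,0]

```text
clock: 15.25
eef_pos: [0.4559, -0.2399, 0.0635]
tool_rot: [0.163, 0.987, 0.0, -0.0]
ft_force: [0.1, -0.5, 0.6]
grip_width: 0.0448
grasp_force: 0.0
```

```bash
python3 plan.py .4557,-.2407,.004,-18.4;python3 -c "
from h import *
save(camera('wrist'),'w4')"
```

```text
t 15.25 pose [ 0.4559 -0.2399  0.0635] yaw -18.7 width 0.0448 F [ 0.1 -0.5  0.6] grip 0.0
.4557,-.2407,.004,-18.4 -> [-0.0, -0.1, 5.9] -0.0 dist 5.9
```

View pics/w4.png

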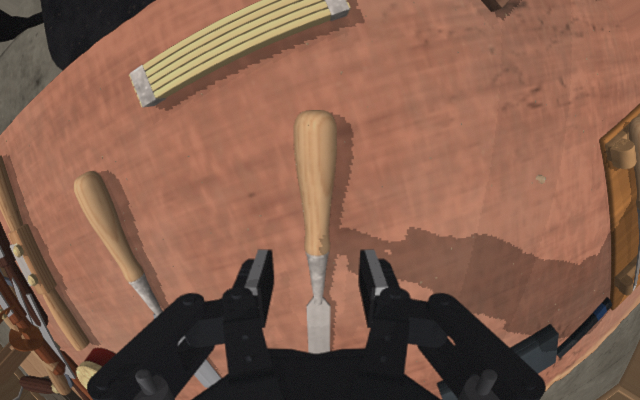

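Chisel 20 is centred (about px 317) between the jaws, possibly a few mm too far toward the blade, so I'll shift 2 mm toward the handle.

Emit:
arm_command:
  slide:
    - [0.1,0,2]
    - [0.2,0,4]
    - [0.2,0,5]
    - [0.2,0,5.9]
    - [0.2,0,5.9]
  spin: [0,0,0,0,0]

```text
clock: 15.92
eef_pos: [0.4536, -0.2398, 0.0041]
tool_rot: [0.164, 0.987, 0.0, -0.0]
ft_force: [0.8, 0.9, 0.5]
grip_width: 0.0446
grasp_force: 0.0
```

Emit:
arm_command:
  slide:
    - [0,0,0]
    - [0,0,0]
    - [0,0,0]
    - [0,0,0]
    - [0,0,0]
  spin: [0,0,0,0,0]
  jaw: 0

```text
clock: 16.55
eef_pos: [0.4542, -0.2402, 0.0052]
tool_rot: [0.163, 0.987, -0.0, 0.001]
ft_force: [-0.5, 0.5, 5.3]
grip_width: 0.0182
grasp_force: 58.7
```

Emit:
arm_command:
  slide:
    - [0,0,-2]
    - [0,0,-5]
    - [0,0,-9]
    - [0,0,-12]
    - [0,0,-12]
  spin: [0,0,0,0,0]

```text
clock: 17.18
eef_pos: [0.4554, -0.2409, 0.1266]
tool_rot: [0.164, 0.987, -0.001, 0.003]
ft_force: [0.3, -0.7, -0.9]
grip_width: 0.0183
grasp_force: 58.7
```

```bash
python3 plan.py .48,-.02,.124,-2 .4931,.1923,.124,13.6 .4931,.1923,.085,13.6
```

```text
t 17.18 pose [ 0.4554 -0.2409  0.1266] yaw -18.8 width 0.0183 F [ 0.3 -0.7 -0.9] grip 58.7
.48,-.02,.124,-2 -> [4.8, 21.7, 0.2] -17.0 dist 22.2
.4931,.1923,.124,13.6 -> [-0.6, 21.3, -0.0] -15.0 dist 21.3
.4931,.1923,.085,13.6 -> [-0.0, -0.0, 3.9] -0.0 dist 3.9
```

Emit:
arm_command:
  slide:
    - [1.2,5.4,0]
    - [2.4,10.8,0]
    - [3.6,16.3,0.1]
    - [4.8,21.7,0.2]
    - [4.8,21.7,0.2]
  spin: [-5,-10,-14,-17,-17]

```text
clock: 17.8
eef_pos: [0.4772, -0.0156, 0.1205]
tool_rot: [0.013, 1.0, 0.0, -0.002]
ft_force: [-0.7, -0.7, -1.1]
grip_width: 0.0184
grasp_force: 58.9
```

Emit:
arm_command:
  slide:
    - [-0.1,5.3,0]
    - [-0.3,10.6,0]
    - [-0.4,16,0]
    - [-0.6,20,0]
    - [-0.6,21.3,0]
  spin: [-4,-8,-12,-14,-15]

```text
clock: 18.42
eef_pos: [0.4906, 0.1945, 0.1208]
tool_rot: [-0.116, 0.993, -0.0, -0.001]
ft_force: [0.3, -0.3, -0.7]
grip_width: 0.0179
grasp_force: 59.0
```

Emit:
arm_command:
  slide:
    - [0,0,1]
    - [0,0,2]
    - [0,0,3.5]
    - [0,0,3.9]
    - [0,0,3.9]
  spin: [0,0,0,0,0]

```text
clock: 19.05
eef_pos: [0.4907, 0.1931, 0.0828]
tool_rot: [-0.114, 0.993, -0.0, -0.001]
ft_force: [-0.1, 0.3, -0.6]
grip_width: 0.0182
grasp_force: 59.0
```

```bash
python3 plan.py .4931,.1923,.025,13.6
```

```text
t 19.05 pose [0.4907 0.1931 0.0828] yaw 13.1 width 0.0182 F [-0.1  0.3 -0.6] grip 59.0
.4931,.1923,.025,13.6 -> [-0.2, -0.1, 5.8] -0.0 dist 5.8
```

Emit:
arm_command:
  slide:
    - [-0.2,-0.1,2]
    - [-0.2,-0.1,4]
    - [-0.2,-0.1,5]
    - [-0.2,-0.1,5.6]
    - [-0.2,-0.1,5.8]
  spin: [0,0,0,0,0]

```text
clock: 19.68
eef_pos: [0.4935, 0.1933, 0.0255]
tool_rot: [-0.115, 0.993, 0.0, 0.0]
ft_force: [-0.4, -0.7, -0.2]
grip_width: 0.0184
grasp_force: 59.0
```

Emit:
arm_command:
  slide:
    - [0,0,0]
    - [0,0,0]
    - [0,0,0]
    - [0,0,0]
    - [0,0,0]
  spin: [0,0,0,0,0]
  jaw: 4.5

```text
clock: 20.3
eef_pos: [0.4932, 0.1932, 0.0254]
tool_rot: [-0.115, 0.993, 0.0, 0.0]
ft_force: [0.3, -0.5, -0.5]
grip_width: 0.045
grasp_force: 0.0
```

Emit:
arm_command:
  slide:
    - [0,0,-2]
    - [0,0,-5]
    - [0,0,-9]
    - [0,0,-10]
    - [0,0,-10]
  spin: [0,0,0,0,0]

```text
clock: 20.92
eef_pos: [0.4935, 0.1933, 0.1256]
tool_rot: [-0.115, 0.993, 0.0, 0.001]
ft_force: [-0.3, -0.4, -0.5]
grip_width: 0.045
grasp_force: 0.0
```

```bash
python3 plan.py .49,-.02,.13,8 .47,-.22,.13,1 .4341,-.4024,.13,-2.7 .4341,-.4024,.064,-2.7
```

```text
t 20.93 pose [0.4935 0.1933 0.1256] yaw 13.2 width 0.0450 F [-0.3 -0.4 -0.5] grip 0.0
.49,-.02,.13,8 -> [5.2, -20.7, -0.4] 5.0 dist 21.3
.47,-.22,.13,1 -> [4.8, -19.5, -0.1] 7.0 dist 20.1
.4341,-.4024,.13,-2.7 -> [4.0, -18.2, 0.0] 4.0 dist 18.6
.4341,-.4024,.064,-2.7 -> [0.0, 0.0, 6.6] -0.0 dist 6.6
```

Emit:
arm_command:
  slide:
    - [1.3,-5.2,0]
    - [2.6,-10.4,-0.2]
    - [3.9,-15.5,-0.3]
    - [5.2,-20.7,-0.4]
    - [5.2,-20.7,-0.4]
  spin: [1,3,4,5,5]

```text
clock: 21.55
eef_pos: [0.4882, -0.0235, 0.1275]
tool_rot: [-0.068, 0.998, -0.0, -0.002]
ft_force: [-0.5, 0.4, -0.0]
grip_width: 0.0451
grasp_force: 0.0
```

Emit:
arm_command:
  slide:
    - [1.2,-4.9,0]
    - [2.4,-9.8,0]
    - [3.6,-14.6,0]
    - [4.8,-19.5,-0.1]
    - [4.8,-19.5,-0.1]
  spin: [2,4,6,7,7]

```text
clock: 22.18
eef_pos: [0.4692, -0.2219, 0.1288]
tool_rot: [-0.008, 1.0, 0.0, -0.001]
ft_force: [-1.1, 0.3, 0.7]
grip_width: 0.045
grasp_force: 0.0
```

Emit:
arm_command:
  slide:
    - [1,-4.5,0]
    - [2,-9,0]
    - [3,-13.6,0]
    - [4,-18.2,0]
    - [4,-18.2,0]
  spin: [1,2,3,4,4]

```text
clock: 22.8
eef_pos: [0.4334, -0.4038, 0.1286]
tool_rot: [0.026, 1.0, 0.001, -0.001]
ft_force: [0.2, 0.4, 0.0]
grip_width: 0.045
grasp_force: 0.0
```

Emit:
arm_command:
  slide:
    - [0,0,2]
    - [0,0,4]
    - [0,0,6]
    - [0,0,6.6]
    - [0,0,6.6]
  spin: [0,0,0,0,0]

```text
clock: 23.42
eef_pos: [0.434, -0.4013, 0.0637]
tool_rot: [0.024, 1.0, 0.001, -0.001]
ft_force: [0.5, -0.9, 0.8]
grip_width: 0.0448
grasp_force: 0.0
```

```bash
python3 plan.py .4341,-.4024,.004,-2.7;python3 -c "
from h import *
save(camera('wrist'),'w5')"
```

```text
t 23.43 pose [ 0.434  -0.4013  0.0637] yaw -2.7 width 0.0448 F [ 0.5 -0.9  0.8] grip 0.0
.4341,-.4024,.004,-2.7 -> [-0.0, -0.1, 6.0] -0.0 dist 6.0
```

View pics/w5.png

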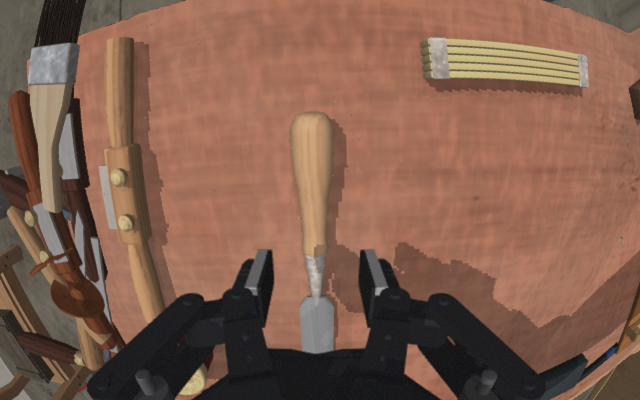

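Chisel 28 is centred (about px 315), and I'll use the same 2 mm shift toward the handle.

Emit:
arm_command:
  slide:
    - [0.1,-0.1,2]
    - [0.2,-0.1,4]
    - [0.2,-0.1,5]
    - [0.2,-0.1,5.9]
    - [0.2,-0.1,5.9]
  spin: [0,0,0,0,0]

```text
clock: 24.1
eef_pos: [0.4316, -0.4036, 0.0051]
tool_rot: [0.025, 1.0, 0.0, -0.0]
ft_force: [-0.2, 0.1, -0.6]
grip_width: 0.0448
grasp_force: 0.0
```

Emit:
arm_command:
  slide:
    - [0,0,0]
    - [0,0,0]
    - [0,0,0]
    - [0,0,0]
    - [0,0,0]
  spin: [0,0,0,0,0]
  jaw: 0

```text
clock: 24.72
eef_pos: [0.4322, -0.4042, 0.0063]
tool_rot: [0.025, 1.0, -0.001, 0.001]
ft_force: [-0.2, 0.2, 5.3]
grip_width: 0.0186
grasp_force: 58.7
```

Emit:
arm_command:
  slide:
    - [0,0,-2]
    - [0,0,-5]
    - [0,0,-9]
    - [0,0,-12]
    - [0,0,-12]
  spin: [0,0,0,0,0]

```text
clock: 25.35
eef_pos: [0.433, -0.4051, 0.1277]
tool_rot: [0.025, 1.0, -0.002, 0.002]
ft_force: [-0.3, -0.3, -1.7]
grip_width: 0.0184
grasp_force: 58.6
```

```bash
python3 plan.py .46,-.19,.128,3 .48,.03,.128,9 .479,.2506,.125,13.6 .479,.2506,.085,13.6
python3 - <<'E'
from h import *
np.set_printoptions(precision=4,suppress=True)
w=cloud(camera("top")); d=np.array([.972,.235]); n=np.array([-.235,.972])
s=w[...,:2]@d; t=w[...,:2]@n-.0713; z=w[...,2]
for k,y,L in (("36",.12,242),("20",0,254),("12",-.06,246),("6",-.12,238)):
    m=(abs(t-y)<.022)&(z>.031)&(z<.06)&(s>.43)&(s<.465+.08); b=s[m].min()
    h=m&(s<.55); f=np.polyfit(s[h],t[h],1)
    hz=lambda a,c: np.median(z[(abs(t-y)<.004)&(s>a)&(s<c)])
    print(k,"butt s",b,"origin s",b+L/2000,"t at grasp",np.polyval(f,.5245),"yaw err",np.degrees(f[0]),"z handle",hz(.465,.49),"z blade",hz(.64,.66),"z tip",hz(.66,.68))
E
```

```text
t 25.35 pose [ 0.433  -0.4051  0.1277] yaw -2.8 width 0.0184 F [-0.3 -0.3 -1.7] grip 58.6
.46,-.19,.128,3 -> [-1.6, 21.6, -0.1] -6.0 dist 21.7
.48,.03,.128,9 -> [-3.2, 21.9, -0.1] -6.0 dist 22.1
.479,.2506,.125,13.6 -> [-3.5, 21.8, 0.2] -4.0 dist 22.1
.479,.2506,.085,13.6 -> [0.1, -0.0, 4.0] -0.0 dist 4.0
36 butt s 0.4540262335702673 origin s 0.5750262335702673 t at grasp 0.11979069992058755 yaw err 0.39570471454484313 z handle 0.04506501194448057 z blade 0.026355518577701582 z tip 0.024945958763283604
20 butt s 0.4495080108013549 origin s 0.5765080108013549 t at grasp -0.0014290852825470032 yaw err 1.4719795128291255 z handle 0.044203624460331374 z blade 0.022946308132173913 z tip 0.02062251073427762
12 butt s 0.44960685905253994 origin s 0.5726068590525399 t at grasp -0.060764505513649446 yaw err 0.42292960916525285 z handle 0.0428451409312853 z blade 0.024486297715157448 z tip 0.021612459965187736
6 butt s 0.4530308598464477 origin s 0.5720308598464476 t at grasp -0.12059071717798125 yaw err 0.718973671497247 z handle 0.04548964429486109 z blade 0.021718823365677438 z tip 0.0213146846667921
```

Emit:
arm_command:
  slide:
    - [-0.4,5.4,0]
    - [-0.8,10.8,0]
    - [-1.2,16.2,0]
    - [-1.6,21.6,-0.1]
    - [-1.6,21.6,-0.1]
  spin: [-2,-4,-5,-6,-6]

```text
clock: 26.02
eef_pos: [0.4568, -0.1849, 0.1242]
tool_rot: [-0.031, 1.0, 0.001, -0.002]
ft_force: [-0.4, -1.3, -0.9]
grip_width: 0.018
grasp_force: 58.8
```

Emit:
arm_command:
  slide:
    - [-0.8,5.5,0]
    - [-1.6,11,0]
    - [-2.4,16.4,0]
    - [-3.2,21.9,-0.1]
    - [-3.2,21.9,-0.1]
  spin: [-2,-4,-5,-6,-6]

```text
clock: 26.65
eef_pos: [0.4777, 0.034, 0.1259]
tool_rot: [-0.083, 0.997, 0.0, -0.001]
ft_force: [-0.4, -0.6, -0.6]
grip_width: 0.0184
grasp_force: 59.0
```

Emit:
arm_command:
  slide:
    - [-0.9,5.5,0]
    - [-1.8,11,0]
    - [-2.6,16.4,0]
    - [-3.3,20.5,0.1]
    - [-3.5,21.8,0.2]
  spin: [-1,-2,-3,-4,-4]

```text
clock: 27.28
eef_pos: [0.478, 0.2527, 0.1238]
tool_rot: [-0.115, 0.993, -0.001, -0.001]
ft_force: [-0.1, -0.7, -1.3]
grip_width: 0.0186
grasp_force: 59.1
```

Emit:
arm_command:
  slide:
    - [0,0,1]
    - [0,0,2]
    - [0,0,3.5]
    - [0,0,4]
    - [0,0,4]
  spin: [0,0,0,0,0]

```text
clock: 27.9
eef_pos: [0.4775, 0.2517, 0.0846]
tool_rot: [-0.114, 0.993, -0.0, -0.001]
ft_force: [-0.1, -0.3, -0.3]
grip_width: 0.0183
grasp_force: 59.1
```

```bash
python3 plan.py .479,.2506,.025,13.6;python3 -c "
from h import *
save(camera('wrist'),'w6')"
```

```text
t 27.90 pose [0.4775 0.2517 0.0846] yaw 13.1 width 0.0183 F [-0.1 -0.3 -0.3] grip 59.1
.479,.2506,.025,13.6 -> [-0.1, -0.1, 6.0] -0.0 dist 6.0
```

View pics/w6.png

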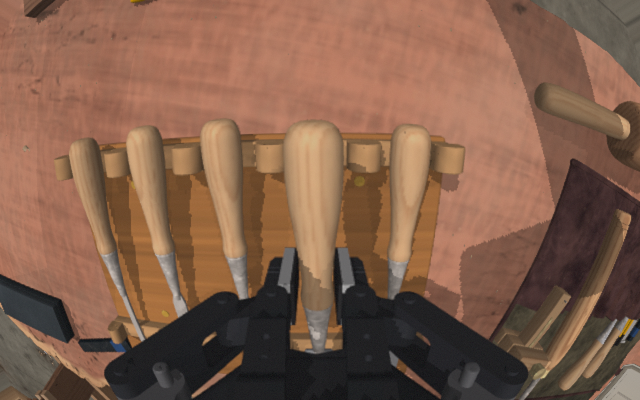

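The four seated handles are in order, and chisel 28 is lined up over its slot between the dividers at about px 270 and 362.

Emit:
arm_command:
  slide:
    - [-0.1,-0.1,2]
    - [-0.1,-0.1,4]
    - [-0.1,-0.1,5.2]
    - [-0.1,-0.1,5.7]
    - [-0.1,-0.1,5.9]
  spin: [0,0,0,0,0]

```text
clock: 28.58
eef_pos: [0.4794, 0.2519, 0.0266]
tool_rot: [-0.115, 0.993, 0.0, 0.0]
ft_force: [-0.3, -0.0, -1.3]
grip_width: 0.0184
grasp_force: 59.1
```

Emit:
arm_command:
  slide:
    - [0,0,0]
    - [0,0,0]
    - [0,0,0]
    - [0,0,0]
    - [0,0,0]
  spin: [0,0,0,0,0]
  jaw: 4.2

```text
clock: 29.2
eef_pos: [0.4791, 0.2517, 0.0264]
tool_rot: [-0.115, 0.993, 0.0, 0.0]
ft_force: [0.5, 0.9, -0.3]
grip_width: 0.042
grasp_force: 0.0
```

Emit:
arm_command:
  slide:
    - [0,0,-2]
    - [0,0,-5]
    - [0,0,-9]
    - [0,0,-12]
    - [0,0,-14]
  spin: [0,0,0,0,0]

```text
clock: 29.82
eef_pos: [0.4796, 0.2519, 0.1682]
tool_rot: [-0.115, 0.993, 0.0, 0.001]
ft_force: [0.2, 0.1, 0.0]
grip_width: 0.0421
grasp_force: 0.0
```

Emit:
arm_command:
  slide:
    - [2,-5,0]
    - [4,-10,0]
    - [6,-15,0]
    - [8,-20,0]
    - [10,-24,0]
  spin: [0,0,0,0,0]

```text
clock: 30.45
eef_pos: [0.436, -0.0066, 0.1665]
tool_rot: [-0.114, 0.993, -0.0, 0.0]
ft_force: [0.5, -0.6, -0.3]
grip_width: 0.0421
grasp_force: 0.0
```

Run:
```python
from h import *
np.set_printoptions(precision=4,suppress=True)
p=camera("top"); w=cloud(p); save(p,"t2")
q=cv2.imread("pics/t2.png")[140:270,170:340]; cv2.imwrite("pics/t2c.png",cv2.resize(q,None,fx=4.5,fy=4.5,interpolation=cv2.INTER_CUBIC))
d=np.array([.972,.235]); n=np.array([-.235,.972])
s=w[...,:2]@d; t=w[...,:2]@n-.0713; z=w[...,2]
for k,y,L in (("36",.12,242),("28",.06,250),("20",0,254),("12",-.06,246),("6",-.12,238)):
    m=(abs(t-y)<.022)&(z>.031)&(z<.06)&(s>.43)&(s<.55); b=s[m].min(); f=np.polyfit(s[m],t[m],1)
    hz=lambda a,c: np.median(z[(abs(t-y)<.004)&(s>a)&(s<c)])
    print(k,"origin s",b+L/2000,"t at grasp",np.polyval(f,.5245),"yaw err",np.degrees(f[0]),"z",hz(.465,.49),hz(.64,.66),hz(.66,.68))
```

```text
36 origin s 0.5748617065931751 t at grasp 0.1201264543961946 yaw err 0.5238053800603024 z 0.04476971368608118 0.025142163408236502 0.025111218424988587
28 origin s 0.5757088445594766 t at grasp 0.05877065552726782 yaw err 2.2506604096477414 z 0.0453474935243764 0.024733414934928324 0.023972818456277648
20 origin s 0.5762423949471365 t at grasp -0.0008362478323565847 yaw err 2.0172887359281777 z 0.04641189749379192 0.02320556571716252 0.020693444766014372
12 origin s 0.5729369711523635 t at grasp -0.06051253130360369 yaw err 0.6670919595049373 z 0.04430690766861262 0.024558837885587843 0.022030793042390043
6 origin s 0.5758891595111981 t at grasp -0.11946158383827776 yaw err -8.632405134216812 z 0.045430989610079076 0.021797253466272155 0.02111141697723345
```

View pics/t2c.png

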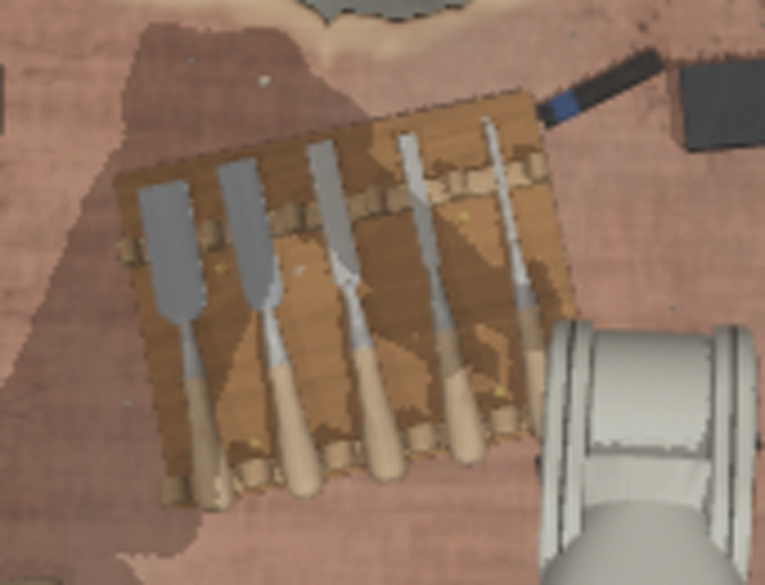

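All five lie level and in order in their slots. Chisel 6's yaw reading in this last check is thrown off by the arm covering its handle, and it measured fine before. The arm is clear, so I'm handing in.

```bash
python3 -c "
from workcell import *
print(job_done())"
```

```text
the job is handed in; nothing more can be done
None
```

The five chisels lie level in the rack in width order (36, 28, 20, 12, 6 mm), the 36 mm one untouched in its end slot, and the job was handed in at about 30.5 s on the robot's clock; no verdict was returned.

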